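Point out the socket missing from the rack

TASK

It is the tool check at the end of class: show the trainee which socket is to go back and where. First point at the empty post in the socket rack, then at the short socket left standing on the bench (not the deep one), holding still for about two seconds at each with the fingertips two or three centimetres straight above it. Touch and move nothing, and finish while still pointing at the short socket.

Things in the scene. Friction and masses are not known exactly. Their poses are not given: they have to be found in the camera images.
- rack: Socket rack, fixed to the bench: a black tray 62 x 274 mm with a dark steel rail along it (its top 14 mm above the bench) and six upright steel posts in one row, 40 mm apart along the rack's y axis (at y = -100, -60, -20, 20, 60, 100 mm). Each post is 12.7 mm square and its top is 34 mm above the bench. Five posts carry a socket, one is bare; which one is bare changes. The origin is the centre of its underside; z is up.
- empty_post (a point): Centre of the top of the bare post, 34 mm above the bench. The sockets beside it stand 18 mm higher than this point.
- stray_top (a point): The short socket left out: a plain chromed steel round socket of the same kind as those in the rack, 27 mm in diameter and 38 mm tall, standing loose on the bench on the robot's side of the rack, with its open end up. This point is the centre of its open top, 38 mm above the bench; z is up.
- deep_top (a point): The deep socket: same metal and diameter (27 mm) but 78 mm tall, standing loose on the bench; it does not belong in this rack. This point is the centre of its top, 78 mm above the bench; z is up. No loose thing is taller; the tallest fixed thing is a 160 mm bench vise at the far left.
- socket1_top (a point): A short socket, 26 mm in diameter and 38 mm tall, sitting loose over one of the rack's posts. This point is the centre of its open top, 52 mm above the bench.
- socket2_top (a point): A short socket, 28 mm in diameter and 38 mm tall, sitting loose over one of the rack's posts. This point is the centre of its open top, 52 mm above the bench.
- socket3_top (a point): A short socket, 24 mm in diameter and 38 mm tall, sitting loose over one of the rack's posts. This point is the centre of its open top, 52 mm above the bench.
- socket4_top (a point): A short socket, 27 mm in diameter and 38 mm tall, sitting loose over one of the rack's posts. This point is the centre of its open top, 52 mm above the bench.
- socket5_top (a point): A short socket, 25 mm in diameter and 38 mm tall, sitting loose over one of the rack's posts. This point is the centre of its open top, 52 mm above the bench.
Mind the look-alikes: they are no part of the job. Leave any green look-alike of the part that bears stray_top alone.

How it is judged:
By the outcome, as a careful person would: the job done as asked, in the order asked, and still so for the second after the job is handed in, with the robot touching nothing.
It also fails if it takes over 38 s, if anything falls off the work surface, if the arm or the gripper's body presses on something with over 40 N, if the wrist force passes 120 N, or if a joint passes its speed limit or range.

ROBOT

A 6-joint arm with a two-finger parallel gripper is mounted at the origin on the work surface. World frame = base frame: x ahead of the robot, y to its left, z up, the work surface at z = 0. Lengths are in m, angles in degrees, forces in N, time in s.
With the tool pointing down it reaches from about 0.3 to 0.875 m from the base axis. Payload 6.4 kg.
Tool frame: the origin (TCP) lies at the very end of the fingers, on their centre line; the grasp point (between the pads) lies 19 mm behind it; z points along the fingers, y is the line along which they close (so a half turn about z gives the same grasp; the last joint's range is limited). The gripper opens to 88 mm and grips with 3 to 60 N. Pads are 18 mm wide; open, the fingers measure 123 mm over their backs; the gripper's body (75 mm by 187 mm) begins 45 mm behind the grasp point.
Start: joints at [-11.82, 10.359, 92.074, -0, 77.567, -11.82], TCP at [0.575, 0, 0.239] pointing down, gripper open.
Joint ranges: [-171.53, 171.53], [-51.25, 118.39], [17.06, 147.69], [-65.23, 245.23], [0, 150.52], [-178.68, 178.68]. Speed limits (degrees/s): [147.25, 147.25, 172.46, 180, 180, 180].

INTERFACE

Orientations are given as [roll, pitch, yaw] about the fixed x, y, z axes, in that order (R = Rz(yaw) Ry(pitch) Rx(roll)).
In Python, from rig import get_obs, read_camera, job_done, search_frame gives the robot as it stands.
- The arm moves only by the tool jog_arm, never from a script. Its argument "plan" is a list of rows, each an object with "hand": the gripper command: -1 is fully open, 1 is shut, values between are in proportion; "offset": the shift along the tool's x, y, z in m, a list of three; "spin": the turn about the tool's z in rad. A call has 1 to 8 rows; each row is the pose to reach, as a shift and turn from the pose commanded when the call began, along the tool's axes at that moment; what a row does not reach only later rows make up. A row lasts 1/12 s, in which the tool goes at most 41.7 mm and 7.16 degrees, less where a joint would pass 70% of its speed; a pose out of reach is approached as far as the arm can. A call with a gripper value outside its range is refused whole. The fingers move at their own pace and stop on an object; "newtons" is the grip in N (left out, the last holds). Time passes only in rows, so rows that repeat a pose let the fingers close. It gives the time, the measured TCP pose, the force, the opening and the grip force at its end, in the units of the state.
- get_obs(): the state, without advancing time (a new reading comes with each control period).
- read_camera(name): name is "scene" or "side" or "wrist"; returns a dict with "frame" (384x512x3 uint8, red, green, blue), "fovy" (degrees; the focal length in pixels is half the picture's height over the tangent of half this angle, whatever the lens; pixels are square), "cx", "cy" (the principal point, pixels), "rvec" (rotation vector, rad) and "tvec" (3), from world to camera coordinates, as OpenCV has them; the wrist camera has in their place "mount" (4x4, takes a point from camera to tool coordinates, whose origin is the TCP and whose axes are the flange's). Camera axes: x right, y down, z forward; pixel columns grow to the right and rows downward; lengths in m; the calibration is good to about 2 mm. The wrist camera is an equidistant fisheye: a pixel r from the principal point sees the ray r / f radians off the axis. A picture is of the moment at which its call begins: read the wrist's pose just before it. There is no depth.
- job_done(): hands the job in; it is judged then, once.
Trained networks look in the newest picture that a camera, given by its name, has taken for a name from the list of things; names that differ only in an ending like _2 or _b are one class to them, and where a whole thing is asked for, a point or a joint stands for the part that bears it (a point fixed in the world has none). Each returns a list of dicts, best first, with "confidence" (0 to 1); they miss things now and then, are a little off and sometimes report something else, mostly with a low value. They report only what shows in the picture. A call takes as long as a camera call. They do not tell look-alikes from the thing itself.
- search_frame(camera, thing): "pixel" ([column, row] in pixels, amid what is visible of it).
The state is a dict: "clock": time; "q": joint angles; "joint_velocities": joint speeds; "joint_efforts": joint torques, N m; "position": TCP position; "orientation": TCP orientation; "wrist_force": force on the tool from outside, world axes, zero at the start; "moment": the same for the moment, N m; "gripper_width": finger opening in m; "finger_force": force on a finger pad.
Only numpy, scipy, OpenCV 4.12 (cv2) and the standard library are available. Lean on these libraries where they do the work, as an engineer would, in place of code of your own. Each camera call takes 0.05 s, during which the arm holds its last target. There are 200 camera calls.

## Working session

There is one attempt and no reset: what is moved stays moved. The work goes in short steps, Python scripts to look and compute and a tool call to move; the robot and the scene stay as the last step left them, time stands still between calls to the robot, and variables do not carry over. Pictures are saved under pics/ and viewed, at most 10 in all, crops included, and the job is handed in when it is done.

Besides the shell and the picture viewer there is one more tool, called after "Emit:" in YAML: its name, and indented under it one key for each argument. jog_arm: Moves the arm, as the interface text tells. Its arguments: {"type":"object","properties":{"plan":{"type":"array","items":{"type":"object","properties":{"hand":{"type":"number"},"offset":{"type":"array","items":{"type":"number"}},"spin":{"type":"number"}}}},"newtons":{"type":"number"}},"required":["plan"]}

```bash
mkdir -p pics
cat > h.py <<'E'
import numpy as np, cv2
from rig import *
def K(c):
    f=192/np.tan(np.radians(c['fovy'])/2); return np.array([[f,0,c['cx']],[0,f,c['cy']],[0,0,1.]])
def at_z(c,px,z):
    R=cv2.Rodrigues(np.array(c['rvec'],float))[0]; t=np.array(c['tvec'],float).ravel()
    d=R.T@np.linalg.inv(K(c))@[px[0],px[1],1]; o=-R.T@t
    return o+d*(z-o[2])/d[2]
E
python3 - <<'E'
from h import *
s=get_obs(); print(s['clock'],s['position'],s['orientation'],s['gripper_width'])
ims=[]
H=dict(empty_post=.034,stray_top=.038,deep_top=.078,socket1_top=.052,rack=.014)
for n in('scene','side'):
    c=read_camera(n); cv2.imwrite(f'pics/{n}0.png',c['frame'][...,::-1])
    for t,z in H.items():
        for r in search_frame(n,t)[:6]: print(n,t,np.round(r['pixel']),round(r['confidence'],2),np.round(at_z(c,r['pixel'],z),3))
c=read_camera('wrist'); cv2.imwrite('pics/wrist0.png',c['frame'][...,::-1]); print(c['mount'],c['fovy'],c['cx'],c['cy'])
E
```

```text
0.0 [5.74475543e-01 1.20155964e-04 2.37844454e-01] [-1.79903475e+02 -1.75566761e-02  9.00009232e+01] 0.08821872182824789
scene stray_top [166. 312.] 0.74 [ 0.533 -0.255  0.038]
scene deep_top [288. 110.] 0.81 [0.49  0.189 0.078]
scene socket1_top [289. 211.] 0.68 [ 0.603 -0.009  0.052]
scene rack [280. 243.] 0.58 [ 0.612 -0.051  0.014]
side stray_top [323. 322.] 0.88 [ 0.517 -0.254  0.038]
side stray_top [280. 330.] 0.79 [ 0.452 -0.236  0.038]
side stray_top [280. 287.] 0.55 [ 0.487 -0.171  0.038]
side deep_top [183. 142.] 0.86 [0.458 0.185 0.078]
side socket1_top [293. 193.] 0.49 [ 0.6   -0.01   0.052]
side rack [294. 227.] 0.91 [ 0.577 -0.057  0.014]
[[-2.08576998e-04 -9.61731311e-01 -2.73994238e-01  7.06861720e-02]
 [ 9.99999972e-01 -1.70916231e-04 -1.61322739e-04 -5.79614366e-04]
 [ 1.08319067e-04 -2.73994264e-01  9.61731320e-01 -1.46342465e-01]
 [ 0.00000000e+00  0.00000000e+00  0.00000000e+00  1.00000000e+00]] 65.70646984690485 259.0675603687349 195.3387819042256
```

View pics/scene0.png

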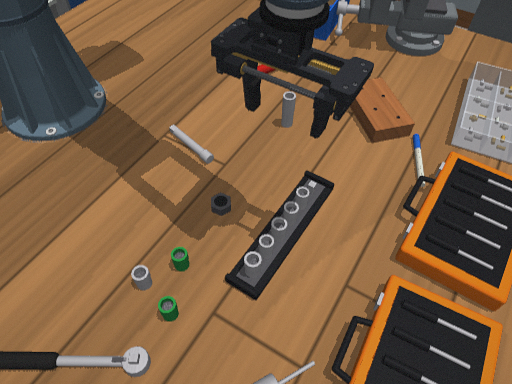

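View pics/side0.png

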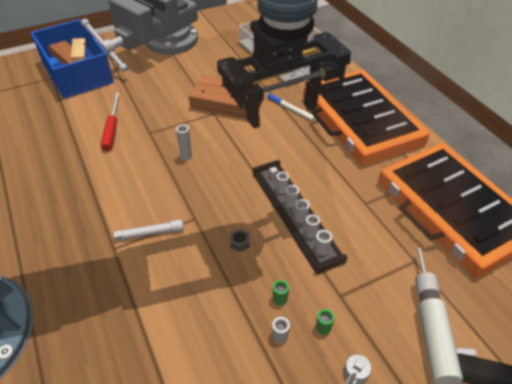

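Scene view: the candidates for the stray are the grey chrome socket (141,272), two green look-alikes (180,255) and (167,305), and a dark nut-like ring (221,200). Only the grey one is plain chromed steel and socket-shaped. The deep socket is at (289,95). The bare post looks to be at the far end of the rack, around (313,184) in scene and (273,169) in side. I'll confirm this in one crop.

Run:
```python
from h import *
A={}
for n in('scene','side'): A[n]=read_camera(n)
a=A['scene']['frame'];b=A['side']['frame']
cr=lambda f,x,y,w=64,h=48:cv2.resize(f[y:y+h,x:x+w],(400,300),interpolation=cv2.INTER_CUBIC)
m=np.vstack([np.hstack([cr(a,284,165),cr(a,120,252)]),np.hstack([cr(b,250,155),cr(b,260,305)])])
cv2.imwrite('pics/crop.png',m[...,::-1])
for n,px,z in(('scene',(314,183),.034),('side',(273,169),.034),('scene',(141,271),.038),('side',(281,323),.038)):
    print(n,px,np.round(at_z(A[n],px,z),4))
for n,P in(('scene',[(302.5,192),(291,208),(279,224),(266,241),(252,259)]),('side',[(282,177),(292,190),(303,205),(313,220),(324,237)])):
    for p in P: print(n,np.round(at_z(A[n],p,.052),4))
```

```text
scene (314, 183) [0.6074 0.0827 0.034 ]
side (273, 169) [0.6037 0.0782 0.034 ]
scene (141, 271) [ 0.4575 -0.2246  0.038 ]
side (281, 323) [ 0.4582 -0.2266  0.038 ]
scene [0.604  0.0393 0.052 ]
scene [ 0.6033 -0.0021  0.052 ]
scene [ 0.602  -0.0415  0.052 ]
scene [ 0.6003 -0.0812  0.052 ]
scene [ 0.5983 -0.121   0.052 ]
side [0.6004 0.0353 0.052 ]
side [ 0.601  -0.0031  0.052 ]
side [ 0.6009 -0.0446  0.052 ]
side [ 0.5992 -0.0831  0.052 ]
side [ 0.5968 -0.1241  0.052 ]
```

View pics/crop.png

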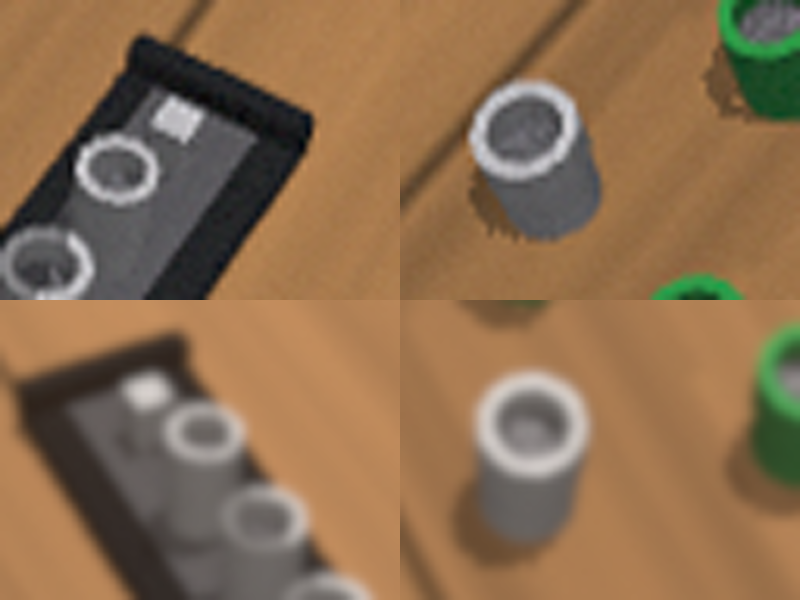

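View pics/wrist0.png

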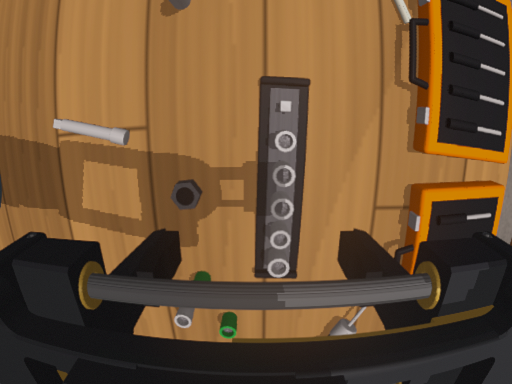

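The crop confirms both: a bare square post at the +y end of the rack, about (0.604, 0.079), one 40 mm pitch beyond the last socket, and a plain chrome short socket at about (0.457, -0.227). The wrist view agrees, with the bare post at (285,106). I'll close the fingers to make a pointer and go above the post.

Emit:
jog_arm:
  plan:
    - {"hand":1,"offset":[0.02,0.007,0.025],"spin":0}
    - {"hand":1,"offset":[0.04,0.014,0.05],"spin":0}
    - {"hand":1,"offset":[0.06,0.021,0.08],"spin":0}
    - {"hand":1,"offset":[0.079,0.028,0.11],"spin":0}
    - {"hand":1,"offset":[0.079,0.028,0.11],"spin":0}
    - {"hand":1,"offset":[0.079,0.028,0.11],"spin":0}
    - {"hand":1,"offset":[0.079,0.028,0.11],"spin":0}
    - {"hand":1,"offset":[0.079,0.028,0.11],"spin":0}
  newtons: 5

```text
clock: 1.42
position: [0.6043, 0.0781, 0.131]
orientation: [179.8, 0.0, 90.0]
wrist_force: [0.1, 0.1, 0.3]
gripper_width: 0.037
finger_force: 0.0
```

Run:
```python
from h import *
s=get_obs(); print(s['clock'],s['position'],s['orientation'],s['gripper_width'],s['wrist_force'])
A={n:read_camera(n) for n in('scene','side')}
for n,p,z in(('scene',(312.5,183.7),.034),('side',(273.5,169.4),.034),('scene',(140,272.3),.038),('side',(281,324.5),.038)): print(n,np.round(at_z(A[n],p,z),4))
w=read_camera('wrist')
cv2.imwrite('pics/m1.png',np.hstack([cv2.resize(A['side']['frame'][60:210,160:360],(400,300)),cv2.resize(w['frame'],(400,300))])[...,::-1])
```

```text
1.4167 [0.60434287 0.0780871  0.13098921] [1.79798329e+02 2.75190092e-02 8.99579332e+01] 0.03698026271255023 [0.08962735 0.08106257 0.27825216]
scene [0.6058 0.0797 0.034 ]
side [0.6041 0.0768 0.034 ]
scene [ 0.4577 -0.2272  0.038 ]
side [ 0.457  -0.2288  0.038 ]
```

View pics/m1.png

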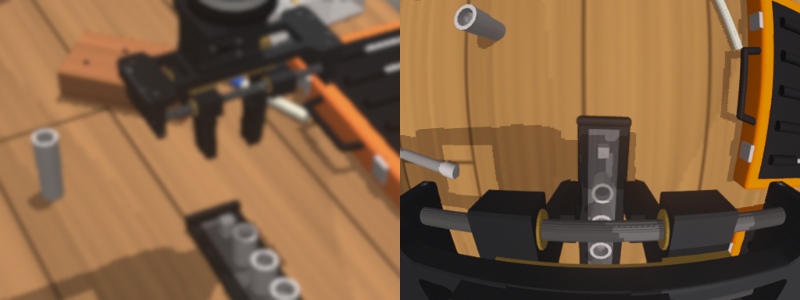

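The wrist picture puts the post about 1 mm along +y from the TCP; the deep socket is well clear. I'll descend to about 26 mm above the post and hold.

Emit:
jog_arm:
  plan:
    - {"hand":1,"offset":[0.001,0,0],"spin":0}
    - {"hand":1,"offset":[0.001,0,0],"spin":0}
    - {"hand":1,"offset":[0.001,0,0],"spin":0}
    - {"hand":1,"offset":[0.001,0,0.02],"spin":0}
    - {"hand":1,"offset":[0.001,0,0.04],"spin":0}
    - {"hand":1,"offset":[0.001,0,0.055],"spin":0}
    - {"hand":1,"offset":[0.001,0,0.065],"spin":0}
    - {"hand":1,"offset":[0.001,0,0.07],"spin":0}

```text
clock: 2.23
position: [0.602, 0.08, 0.0571]
orientation: [-179.9, -0.0, 90.0]
wrist_force: [-0.3, 0.3, 0.2]
gripper_width: 0.0005
finger_force: 0.0
```

Emit:
jog_arm:
  plan:
    - {"hand":1,"offset":[0,0,0],"spin":0}
    - {"hand":1,"offset":[0,0,0],"spin":0}
    - {"hand":1,"offset":[0,0,0],"spin":0}
    - {"hand":1,"offset":[0,0,0],"spin":0}

```text
clock: 2.57
position: [0.6039, 0.08, 0.0599]
orientation: [179.9, 0.0, 90.0]
wrist_force: [-0.1, -0.2, -0.2]
gripper_width: 0.0002
finger_force: 0.0
```

Run:
```python
from h import *
P=[]
for i in range(3):
    s=get_obs(); P.append(s['position']); b=read_camera('side')
print(np.round(P,4),s['clock'],s['gripper_width'],s['wrist_force'])
a=read_camera('scene')
cv2.imwrite('pics/m2.png',np.hstack([cv2.resize(b['frame'][120:210,220:340],(400,300)),cv2.resize(a['frame'][120:210,250:370],(400,300))])[...,::-1])
```

```text
[[0.6039 0.08   0.0599]
 [0.6037 0.08   0.0598]
 [0.6036 0.08   0.0596]] 2.6667 0.0003614807095865312 [-0.87484974  0.72689537  0.92299787]
```

View pics/m2.png

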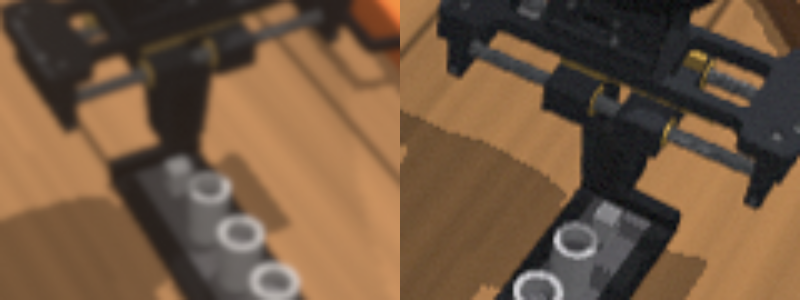

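The closed fingertips sit straight above the bare post with nothing touched. I'll hold here for about 2 s more, then raise.

Emit:
jog_arm:
  plan:
    - {"hand":1,"offset":[0,0,0],"spin":0}
    - {"hand":1,"offset":[0,0,0],"spin":0}
    - {"hand":1,"offset":[0,0,0],"spin":0}
    - {"hand":1,"offset":[0,0,0],"spin":0}
    - {"hand":1,"offset":[0,0,0],"spin":0}
    - {"hand":1,"offset":[0,0,0],"spin":0}
    - {"hand":1,"offset":[0,0,0],"spin":0}
    - {"hand":1,"offset":[0,0,0],"spin":0}

```text
clock: 3.43
position: [0.603, 0.08, 0.0587]
orientation: [-180.0, -0.0, 90.0]
wrist_force: [-0.8, 0.0, 0.3]
gripper_width: 0.0004
finger_force: 0.0
```

Emit:
jog_arm:
  plan:
    - {"hand":1,"offset":[0,0,0],"spin":0}
    - {"hand":1,"offset":[0,0,0],"spin":0}
    - {"hand":1,"offset":[0,0,0],"spin":0}
    - {"hand":1,"offset":[0,0,0],"spin":0}
    - {"hand":1,"offset":[0,0,0],"spin":0}
    - {"hand":1,"offset":[0,0,0],"spin":0}
    - {"hand":1,"offset":[0,0,0],"spin":0}
    - {"hand":1,"offset":[0,0,0],"spin":0}

```text
clock: 4.1
position: [0.603, 0.08, 0.0587]
orientation: [-180.0, 0.0, 90.0]
wrist_force: [-0.5, 0.1, -0.4]
gripper_width: 0.0002
finger_force: 0.0
```

Emit:
jog_arm:
  plan:
    - {"hand":1,"offset":[0,0,0],"spin":0}
    - {"hand":1,"offset":[0,0,0],"spin":0}
    - {"hand":1,"offset":[0,0,0],"spin":0}
    - {"hand":1,"offset":[0,0,0],"spin":0}
    - {"hand":1,"offset":[0,0,0],"spin":0}
    - {"hand":1,"offset":[0,0,0],"spin":0}
    - {"hand":1,"offset":[0,0,0],"spin":0}
    - {"hand":1,"offset":[0,0,0],"spin":0}

```text
clock: 4.77
position: [0.603, 0.08, 0.0587]
orientation: [180.0, 0.0, 90.0]
wrist_force: [0.0, 0.5, -0.1]
gripper_width: 0.0005
finger_force: 0.0
```

Emit:
jog_arm:
  plan:
    - {"hand":1,"offset":[0,0,-0.03],"spin":0}
    - {"hand":1,"offset":[0,0,-0.06],"spin":0}
    - {"hand":1,"offset":[0,0,-0.08],"spin":0}
    - {"hand":1,"offset":[-0.03,-0.015,-0.08],"spin":0}
    - {"hand":1,"offset":[-0.06,-0.03,-0.08],"spin":0}
    - {"hand":1,"offset":[-0.09,-0.045,-0.08],"spin":0}
    - {"hand":1,"offset":[-0.12,-0.06,-0.08],"spin":0}
    - {"hand":1,"offset":[-0.15,-0.075,-0.08],"spin":0}

```text
clock: 5.43
position: [0.5272, -0.0711, 0.1389]
orientation: [180.0, 0.0, 90.0]
wrist_force: [0.9, 0.3, 0.2]
gripper_width: 0.0003
finger_force: 0.0
```

Emit:
jog_arm:
  plan:
    - {"hand":1,"offset":[-0.03,-0.015,0],"spin":0}
    - {"hand":1,"offset":[-0.06,-0.03,0],"spin":0}
    - {"hand":1,"offset":[-0.09,-0.045,0],"spin":0}
    - {"hand":1,"offset":[-0.12,-0.058,0],"spin":0}
    - {"hand":1,"offset":[-0.145,-0.066,0],"spin":0}
    - {"hand":1,"offset":[-0.157,-0.071,0],"spin":0}
    - {"hand":1,"offset":[-0.157,-0.071,0],"spin":0}
    - {"hand":1,"offset":[-0.157,-0.071,0],"spin":0}

```text
clock: 6.1
position: [0.4568, -0.2272, 0.1387]
orientation: [180.0, -0.0, 89.9]
wrist_force: [1.1, 0.5, 0.1]
gripper_width: 0.0001
finger_force: 0.0
```

Run:
```python
from h import *
s=get_obs(); w=read_camera('wrist'); print(s['clock'],s['position'],s['orientation'])
cv2.imwrite('pics/w3.png',w['frame'][...,::-1])
f=K(w)[0,0]; M=np.array(w['mount'])
for r in search_frame('wrist','stray_top'):
    d=np.array(r['pixel'])-[w['cx'],w['cy']]; rr=np.hypot(*d); th=rr/f
    v=M[:3,:3]@[*(np.sin(th)*d/rr),np.cos(th)]; o=M[:3,3]
    # point at z=.038: tool z = TCPz-.038 (body centre .019)
    for z in(.038,.019): p=o+v*((s['position'][2]-z-o[2])/v[2]); print(np.round(r['pixel']),r['confidence'],z,np.round([s['position'][0]+p[1],s['position'][1]+p[0]],4))
```

```text
6.1 [ 0.45684663 -0.22723604  0.1387394 ] [ 1.79992757e+02 -1.96494207e-02  8.98915255e+01]
[296. 127.] 0.95 0.038 [ 0.4868 -0.1681]
[296. 127.] 0.95 0.019 [ 0.4892 -0.1689]
[334. 212.] 0.77 0.038 [ 0.5238 -0.2426]
[334. 212.] 0.77 0.019 [ 0.529  -0.2492]
[260. 193.] 0.67 0.038 [ 0.4574 -0.2249]
[260. 193.] 0.67 0.019 [ 0.4575 -0.2302]
```

View pics/w3.png

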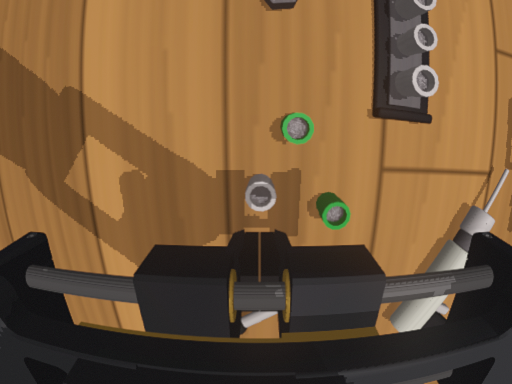

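The wrist view shows the chrome socket's rim at (260,196), directly under the TCP; the greens are at (297,128) and (334,212). Descend 75 mm to about 26 mm above it and hold.

Emit:
jog_arm:
  plan:
    - {"hand":1,"offset":[0,0,0.02],"spin":0}
    - {"hand":1,"offset":[0,0,0.04],"spin":0}
    - {"hand":1,"offset":[0,0,0.055],"spin":0}
    - {"hand":1,"offset":[0,0,0.067],"spin":0}
    - {"hand":1,"offset":[0,0,0.075],"spin":0}
    - {"hand":1,"offset":[0,0,0.075],"spin":0}
    - {"hand":1,"offset":[0,0,0.075],"spin":0}
    - {"hand":1,"offset":[0,0,0.075],"spin":0}

```text
clock: 6.87
position: [0.4577, -0.2269, 0.0645]
orientation: [179.9, 0.0, 90.0]
wrist_force: [1.2, -0.4, -0.4]
gripper_width: 0.0006
finger_force: 0.0
```

Emit:
jog_arm:
  plan:
    - {"hand":1,"offset":[0,0,0],"spin":0}
    - {"hand":1,"offset":[0,0,0],"spin":0}
    - {"hand":1,"offset":[0,0,0],"spin":0}
    - {"hand":1,"offset":[0,0,0],"spin":0}
    - {"hand":1,"offset":[0,0,0],"spin":0}
    - {"hand":1,"offset":[0,0,0],"spin":0}
    - {"hand":1,"offset":[0,0,0],"spin":0}
    - {"hand":1,"offset":[0,0,0],"spin":0}

```text
clock: 7.53
position: [0.457, -0.227, 0.0637]
orientation: [-180.0, -0.0, 90.0]
wrist_force: [0.1, 0.6, -0.2]
gripper_width: 0.0005
finger_force: 0.0
```

Run:
```python
from h import *
b=read_camera('side');a=read_camera('scene')
cv2.imwrite('pics/m4.png',np.hstack([cv2.resize(b['frame'][254:374,220:380],(400,300)),cv2.resize(a['frame'][200:320,80:240],(400,300))])[...,::-1])
```

```text
(no output)
```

View pics/m4.png

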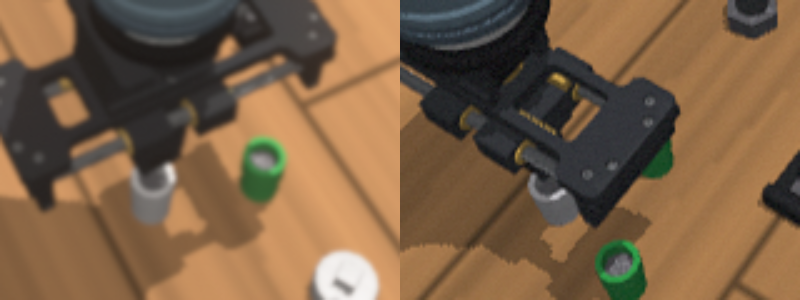

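Emit:
jog_arm:
  plan:
    - {"hand":1,"offset":[0,0,0],"spin":0}
    - {"hand":1,"offset":[0,0,0],"spin":0}
    - {"hand":1,"offset":[0,0,0],"spin":0}
    - {"hand":1,"offset":[0,0,0],"spin":0}
    - {"hand":1,"offset":[0,0,0],"spin":0}
    - {"hand":1,"offset":[0,0,0],"spin":0}
    - {"hand":1,"offset":[0,0,0],"spin":0}
    - {"hand":1,"offset":[0,0,0],"spin":0}

```text
clock: 8.3
position: [0.457, -0.227, 0.0637]
orientation: [-180.0, 0.0, 90.0]
wrist_force: [0.3, -0.0, 0.1]
gripper_width: 0.0005
finger_force: 0.0
```

Emit:
jog_arm:
  plan:
    - {"hand":1,"offset":[0,0,0],"spin":0}
    - {"hand":1,"offset":[0,0,0],"spin":0}
    - {"hand":1,"offset":[0,0,0],"spin":0}
    - {"hand":1,"offset":[0,0,0],"spin":0}
    - {"hand":1,"offset":[0,0,0],"spin":0}
    - {"hand":1,"offset":[0,0,0],"spin":0}
    - {"hand":1,"offset":[0,0,0],"spin":0}
    - {"hand":1,"offset":[0,0,0],"spin":0}

```text
clock: 8.97
position: [0.457, -0.227, 0.0637]
orientation: [-180.0, 0.0, 90.0]
wrist_force: [-0.9, -0.9, 0.5]
gripper_width: 0.0004
finger_force: 0.0
```

The fingertips are above the chrome socket, with nothing touched and everything still standing. They have held there for over 2 s, so I'm handing in.

```bash
python3 -c "
from rig import *
print(job_done())"
```

```text
the job is handed in; nothing more can be done
None
```

I pointed at the bare post, then at the short chrome socket, holding over two seconds about 25 mm above each and touching nothing, and handed the job in at about 9 s, still pointing at the socket.

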